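# Eject the custodian's seal, seal the receipt, stand the seal on its pad

## Robot

A 6-joint arm with a two-finger parallel gripper is mounted at the origin on the work surface. World frame = base frame: x ahead of the robot, y to its left, z up, the work surface at z = 0. Lengths are in m, angles in rad, forces in N, time in s.
With the tool pointing down it reaches from about 0.35 to 0.85 m from the base axis. Payload 8.1 kg.
Tool frame: the origin (TCP) lies at the very end of the fingers, on their centre line; the grasp point (between the pads) lies robot.hold_point_z behind it (robot.hold_point_z is the distance from the TCP to the grasp point, in m); z points along the fingers, y is the direction in which the jaws open and shut (so a half turn about z gives the same grasp; the last joint's range is limited). The gripper opens to 93 mm and grips with 3 to 60 N. Pads are 15 mm wide; open, the fingers measure 128 mm over their backs; the gripper's body (75 mm by 188 mm) begins 65 mm behind the grasp point.
Start: joints at [-1.289, 0.13, 1.488, -0, 1.523, -0.085], TCP at [0.215, -0.56, 0.219] pointing down, gripper open.
Joint ranges: [-2.96, 2.96], [-0.89, 2.26], [0.02, 2.5], [-1.34, 4.48], [0, 2.73], [-2.66, 2.66]. Speed limits (rad/s): [2.39, 2.39, 2.79, 3.14, 3.14, 3.14].

## Interface

Orientations are given as a rotation vector (axis times angle).
In Python, from plant import robot, cams gives the robot as it stands. The module is installed in compiled form; this text tells all that it offers.
- The arm moves only by the tool step_arm, never from a script. Its argument "deltas" is a list of rows, each an object with "offset": the shift along the tool's x, y, z in cm, a list of three; "roll": the turn about the tool's z in rad. In form: [{"offset": [x, y, z], "roll": roll}, ...]. A call has 1 to 12 rows; each row shifts and turns the commanded pose from where the row before left it, along the tool's axes as they then stand; what a row does not reach is not made up. A row lasts 1/8 s, in which the tool goes at most 62.5 mm and 10.7 degrees, less where a joint would pass 70% of its speed; a pose out of reach is approached as far as the arm can. A call with a gripper value outside its range is refused whole. "fingers" is the finger opening in cm, from 0 to 9.3, set as the call begins (left out, the last holds). The fingers move at their own pace and stop on an object; "grip_force" is the grip in N (left out, the last holds). Time passes only in rows, so rows that do not move let the fingers close. It gives the time, the measured TCP pose, the force and the opening at its end, in the units of the state.
- robot.read_state(): the state, without advancing time (a new reading comes with each control period).
- cams.read_camera(name): name is "side" or "top" or "wrist"; returns a dict with "pixels" (480x640x3 uint8, red, green, blue), "fx", "fy", "cx", "cy" (pixels), "k1" (the pictures are not rectified: a ray, as slopes to the right and down, at radius r is drawn at 1 + k1 r^2 times it, then the intrinsics apply), "extrinsics" (4x4, takes a point from world to camera coordinates). Camera axes: x right, y down, z forward; pixel columns grow to the right and rows downward; lengths in m; the calibration is good to about 2 mm. A picture is of the moment at which its call begins. There is no depth.
- robot.close_job(): hands the job in, once; it reports no verdict.
Trained networks look in a picture, given as the dict that the camera call returned (one of the last four; its "shot" number tells which), for a name from the list of things; names that differ only in an ending like _2 or _b are one class to them, and where a whole thing is asked for, a point or a joint stands for the part that bears it (a point fixed in the world has none). Each returns a list of dicts, best first, with "score" (0 to 1); they miss things now and then, are a little off and sometimes report something else, mostly with a low value. They report only what shows in the picture. A call takes as long as a camera call.
- cams.boxes_of(picture, thing): "xy" ([column, row] in pixels, amid what is visible of it).
- cams.silhouettes(picture, thing): "mask" (480x640 bool, what is visible of it) and "xy" ([column, row] in pixels, amid what is visible of it).
- cams.pinpoint(picture, thing): "xy" ([column, row] in pixels: a listed point, or the origin of a listed thing).
The state is a dict: "t": time; "q": joint angles; "dq": joint speeds; "joint_torque": joint torques, N m; "tool_pos": TCP position; "orientation": TCP orientation; "force": force on the tool from outside, world axes, zero at the start; "wrist_torque": the same for the moment, N m; "opening": finger opening in m.
Only numpy, scipy, OpenCV 4.12 (cv2) and the standard library are available. Lean on these libraries where they do the work, as an engineer would, in place of code of your own. Each camera call takes 0.05 s, during which the arm holds its last target. There are 200 camera calls.

## Task

The walnut hand seal is sunk flush in its steel case: press the case's ejector lever fully down so the seal rises from its well, then take the seal out by its grip. Press its sole squarely down on the middle of the sealing bed's sprung plate, lengthwise along the plate, until the plate bottoms out, hold it there a moment, then stand the seal upright on the cork pad, setting it down gently, and let go. Keep the seal upright throughout and do not disturb the pillbox, stopwatch or ingots.

Things in the scene. Friction and masses are not known exactly. Their poses are not given: they have to be found in the camera images.
- case: Fixed dark steel case, 110 (x) x 64 (y) x 68 mm high, on a thin base sheet. Its origin is on the table under the centre of the well; z is up. The open-topped well (94 x 48 mm inside, walls 8 mm) holds the seal, whose long side lies along the case's x. The ejector lever sticks out of its -x end.
- well_mouth (a point): Centre of the well's mouth, level with the case's flat top rim, 68 mm above the table; axes as the case's.
- ejector (a joint): Ejector lever's angle in rad: 0 as it starts (arm sloping up away from the case), 0.7 fully down. It turns on a pivot 58 mm above the table and 62 mm to -x of the case's origin, and stays where it is left. Fully down it has raised the seal by 26 mm (in proportion to the angle). It takes about 6 to 10 N at the paddle.
- paddle (a point): Centre of the upper face of the lever's steel paddle (30 x 36 mm, 8 mm thick), 75 mm from the pivot: press here, downwards. At the start it is 84 mm above the table and 132 mm to -x of the case's origin; fully down it is 33 mm above the table and 133 mm to -x. Axes move with the lever.
- seal_center (a point): Centre (half-way up) of the loose hand seal, 55 mm tall, 0.2 to 0.42 kg: a brass sole 90 x 44 x 10 mm with a walnut grip 80 (x) x 34 (y) x 45 mm above it. Origin 27.5 mm above the sole's underside and 27.5 mm below the top; x is its long axis, z up. At the start its top is 1 mm below the case's rim; raised, 25 mm of the grip stands above the rim.
- bed: Fixed sealing bed, a dark steel base 150 (x) x 110 (y) x 22 mm high, carrying the sprung plate. Origin on the table under its centre, x along its length, z up. Case, bed and pad stand in a row across the robot's front, in any order; beyond the row's ends stand heavy boxes that stay put, a casket 85 mm high on the left and a humidor 107 mm high on the right, 0.45 m or more from the robot's centre line.
- plate_top (a point): Centre of the upper face of the bed's sprung aluminium plate (130 x 90 mm, 8 mm thick, with a paper receipt lying on it as surface), 42 mm above the table when up, 30 mm when bottomed. x is the plate's long axis, z up.
- plate (a joint): How far the sprung plate is pressed down, in m: 0 up, 0.012 bottomed out on the bed. The plate only slides straight down; it starts to move at about 6 N and bottoms at about 14 N.
- pad_top (a point): Centre of the upper face of the fixed flat cork pad, 130 (x) x 100 (y) x 6 mm, its upper face 6 mm above the table; x is its long axis.
- pillbox: Bystander: round silver-gilt pillbox, 65 mm across, 30 mm high, origin under its centre.
- stopwatch: Bystander: nickel stopwatch lying on its back, 54 mm across, 15 mm high, its crown and bow reaching 48 mm out along x; origin under its centre.
- ingot1: Bystander: platinum ingot bar, 34 (x) x 90 (y) x 13 mm, origin under its centre.
- ingot2: Bystander: the other platinum ingot bar, of the same size.

How it is judged:
By the outcome, as a careful person would: the job done as asked, in the order asked, and still so for the second after the job is handed in, with the robot touching nothing.
It also fails if it takes over 58 s, if anything falls off the work surface, if the arm or the gripper's body presses on something with over 40 N, if the wrist force passes 120 N, or if a joint passes its speed limit or range.

## Working session

There is one attempt and no reset: what is moved stays moved. The work goes in short steps, Python scripts to look and compute and a tool call to move; the robot and the scene stay as the last step left them, time stands still between calls to the robot, and variables do not carry over. Pictures are saved under pics/ and viewed, about 8 in all and at most 12, crops included, and the job is handed in when it is done.

Besides the shell and the picture viewer there is one more tool, called by a JSON object that holds its "fn" and its "kwargs". step_arm: Moves the arm, as the interface text tells. Its arguments: {"type":"object","properties":{"deltas":{"type":"array"},"fingers":{"type":"number"},"grip_force":{"type":"number"}},"required":["deltas"]}

```bash
mkdir -p pics; ls; cat > h.py <<'E'
import numpy as np, cv2
from plant import robot, cams
def ray(p,xy):
    K=np.array([[p['fx'],0,p['cx']],[0,p['fy'],p['cy']],[0,0,1.]])
    u=cv2.undistortPoints(np.array([[xy]],float),K,np.array([p['k1'],0,0,0,0.]))[0,0]
    E=np.array(p['extrinsics']);R=E[:3,:3];t=E[:3,3]
    return -R.T@t, R.T@np.array([u[0],u[1],1.])
def at_z(p,xy,z):
    o,d=ray(p,xy); return o+d*(z-o[2])/d[2]
def proj(p,P):
    E=np.array(p['extrinsics']);c=E[:3,:3]@np.array(P,float)+E[:3,3];s=c[:2]/c[2];s=s*(1+p['k1']*(s@s))
    return np.array([p['fx']*s[0]+p['cx'],p['fy']*s[1]+p['cy']])
def save(p,n): cv2.imwrite('pics/'+n+'.png',cv2.cvtColor(p['pixels'],cv2.COLOR_RGB2BGR))
E
python3 - <<'E'
from h import *
np.set_printoptions(precision=4,suppress=True)
s=robot.read_state();print({k:s[k] for k in('t','tool_pos','orientation','force','opening')},robot.hold_point_z)
Z=dict(case=0,well_mouth=.068,paddle=.084,seal_center=.0395,bed=0,plate_top=.042,pad_top=.006,pillbox=0,stopwatch=0,ingot1=0)
for c in('top','side'):
    p=cams.read_camera(c);save(p,c+'0')
    print(c,-np.array(p['extrinsics'])[:3,:3].T@np.array(p['extrinsics'])[:3,3])
    for k,z in Z.items():
        for d in cams.pinpoint(p,k)[:2]: print(k,np.round(d['score'],2),np.round(d['xy'],1),at_z(p,d['xy'],z))
E
```

```text
pics
{'t': 0.0, 'tool_pos': array([ 0.215 , -0.5595,  0.2176]), 'orientation': array([-3.0871, -0.5726,  0.0003]), 'force': array([-0.2714, -0.1011,  0.4302]), 'opening': 0.09313710551591176} 0.0188
top [0.3491 0.0053 1.2595]
case 0.79 [172.7 250. ] [0.6211 0.2897 0.    ]
well_mouth 0.6 [164.1 243.6] [0.6213 0.2911 0.068 ]
well_mouth 0.26 [358.9 159.8] [ 0.7568 -0.1194  0.068 ]
paddle 0.7 [164.1 309.3] [0.4873 0.2942 0.084 ]
seal_center 0.84 [166.2 246.4] [0.6215 0.2938 0.0395]
bed 0.66 [301.9 258.6] [0.5748 0.0184 0.    ]
plate_top 0.82 [303.9 259.9] [0.5642 0.0142 0.042 ]
plate_top 0.71 [242.2 169.8] [0.7688 0.1248 0.042 ]
pad_top 0.72 [445.3 222.4] [ 0.6203 -0.2933  0.006 ]
pad_top 0.42 [357.7 160.2] [ 0.7774 -0.1231  0.006 ]
pillbox 0.89 [260.9 341.8] [0.4107 0.119  0.    ]
pillbox 0.19 [302.3 257.4] [0.5773 0.0173 0.    ]
stopwatch 0.8 [393.8 323.8] [ 0.419  -0.1572  0.    ]
stopwatch 0.3 [359.1 162.7] [ 0.7734 -0.1261  0.    ]
ingot1 0.78 [360.  162.1] [ 0.7746 -0.1282  0.    ]
ingot1 0.57 [242.  171.3] [0.7799 0.1296 0.    ]
side [ 0.4797 -0.6481  0.4715]
case 0.89 [312.3 200.6] [0.6204 0.2849 0.    ]
case 0.55 [385.7 397.3] [ 0.6193 -0.2954  0.    ]
well_mouth 0.58 [309.9 172.9] [0.6185 0.2936 0.068 ]
paddle 0.82 [251.8 171.7] [0.4853 0.2949 0.084 ]
seal_center 0.55 [313.1 184.9] [0.6242 0.2876 0.0395]
seal_center 0.4 [312.5 266.9] [ 0.5672 -0.0421  0.0395]
bed 0.74 [311.  266.2] [0.5728 0.0161 0.    ]
plate_top 0.59 [312.3 246.3] [0.5771 0.0186 0.042 ]
pad_top 0.56 [383.2 399.9] [ 0.6132 -0.303   0.006 ]
pillbox 0.86 [223.6 246.9] [0.4109 0.1208 0.    ]
pillbox 0.49 [383.7 399.1] [ 0.6159 -0.2975  0.    ]
stopwatch 0.97 [228.2 344.8] [ 0.4186 -0.1583  0.    ]
ingot1 0.64 [449.4 299.7] [ 0.7822 -0.1289  0.    ]
ingot1 0.59 [399.6 228.1] [0.7799 0.1142 0.    ]
```

```bash
python3 -c "
import cv2
a=cv2.imread('pics/top0.png');cv2.imwrite('pics/top0z.png',cv2.resize(a[110:390,90:530],(800,509)))"
```

```text
(no output)
```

View pics/top0z.png

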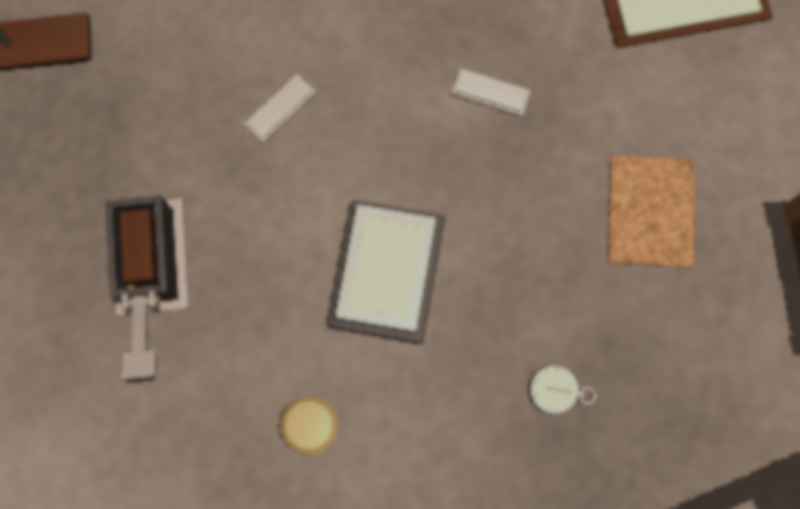

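View pics/side0.png

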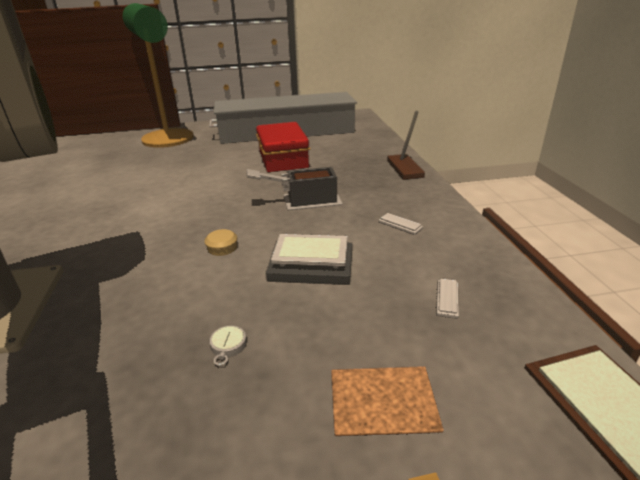

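The top picture shows the case at about (173,250) with its lever pointing towards the robot. The bed at (303,259) is turned about -10°, and the cork pad at (445,222) is nearly straight. The side view agrees with the top view to within about 5 mm. I'll move above the case for a closer look.

{"fn": "step_arm", "kwargs": {"deltas": [{"offset": [0, 0, 0], "roll": 0.18}, {"offset": [0, 0, 0], "roll": 0.18}, {"offset": [5, -3, 0], "roll": 0.02}, {"offset": [5, -3, 0], "roll": 0}, {"offset": [5, -3, 0], "roll": 0}, {"offset": [5, -3, 0], "roll": 0}, {"offset": [1, -6, 0], "roll": 0}, {"offset": [1, -6, 0], "roll": 0}, {"offset": [1, -6, 0], "roll": 0}, {"offset": [1, -6, 0], "roll": 0}, {"offset": [1, -6, 0], "roll": 0}, {"offset": [1, -6, 0], "roll": 0}], "fingers": 9.3}}

```text
t: 2.6
tool_pos: [0.481, -0.0807, 0.219]
orientation: [3.141, -0.021, 0.001]
force: [0.2, -0.4, 0.6]
opening: 0.093
```

{"fn": "step_arm", "kwargs": {"deltas": [{"offset": [1, -6, 0], "roll": 0}, {"offset": [1, -6, 0], "roll": 0}, {"offset": [1, -6, 0], "roll": 0}, {"offset": [1, -6, 0], "roll": 0}, {"offset": [0, -6, 0], "roll": 0}, {"offset": [0, -6, 0], "roll": 0}, {"offset": [0, 0, 0], "roll": 0}, {"offset": [0, 0, 0], "roll": 0}], "fingers": 0}}

```text
t: 3.6
tool_pos: [0.5255, 0.2767, 0.2184]
orientation: [3.141, -0.019, -0.001]
force: [0.4, 0.3, -0.0]
opening: 0.0175
```

```bash
cat >> h.py <<'E'
np.set_printoptions(precision=4,suppress=True)
from scipy.spatial.transform import Rotation as Ro
def st():
    s=robot.read_state();R=Ro.from_rotvec(s['orientation']).as_matrix()
    print('t',s['t'],'tcp',s['tool_pos'],'yaw',np.arctan2(R[1,0],R[0,0]),'F',s['force'],'open',s['opening'],'tz',R[:,2]);return s,R
def go(x,y,z,yaw):
    s,R=st();a=np.arctan2(R[1,0],R[0,0]);r=a-yaw
    c,n=np.cos(yaw),np.sin(yaw);d=np.array([x,y,z])-s['tool_pos']
    print('roll',r,'then offset cm',100*np.array([c*d[0]+n*d[1],n*d[0]-c*d[1],-d[2]]))
def rect(p,thing,z,i=0):
    m=cams.silhouettes(p,thing)
    if not m: print(thing,'none');return
    c,_=cv2.findContours(m[i]['mask'].astype(np.uint8),0,1)
    c=max(c,key=cv2.contourArea)[:,0]
    w=np.array([at_z(p,q,z)[:2] for q in c])
    r=cv2.minAreaRect((w*1000).astype(np.float32))
    b=cv2.boxPoints(r)
    e=[b[1]-b[0],b[2]-b[1]];e=max(e,key=np.linalg.norm);a=np.arctan2(e[1],e[0]);a=(a+np.pi/2)%np.pi-np.pi/2
    print(thing,m[i]['score'],'c',r[0],'size',r[1],'yaw',a)
def pins(p,Z):
    for k,z in Z.items():
        for d in cams.pinpoint(p,k)[:1]: print(k,np.round(d['score'],2),np.round(d['xy'],1),at_z(p,d['xy'],z))
E
python3 - <<'E'
from h import *
st()
p=cams.read_camera('wrist');save(p,'w1');print(-np.array(p['extrinsics'])[:3,:3].T@np.array(p['extrinsics'])[:3,3])
pins(p,dict(paddle=.084,well_mouth=.068,seal_center=.0395,case=0))
rect(p,'seal_center',.067)
p=cams.read_camera('top')
pins(p,dict(plate_top=.042,pad_top=.006))
rect(p,'plate_top',.042);rect(p,'pad_top',.006);rect(p,'paddle',.084)
E
```

```text
t 3.6 tcp [0.5255 0.2767 0.2184] yaw -0.012310146532006024 F [ 0.3848  0.3127 -0.0079] open 0.017528130504451 tz [-0.0003 -0.0007 -1.    ]
[0.5996 0.2759 0.3844]
paddle 0.59 [304.2 268.3] [0.4853 0.2922 0.084 ]
seal_center 0.89 [303.9  91.4] [0.6197 0.2908 0.0395]
seal_center 0.7 c (618.961669921875, 288.72210693359375) size (80.89273834228516, 38.62246322631836) yaw 0.01617229
plate_top 0.93 [300.  257.7] [0.5695 0.0216 0.042 ]
pad_top 0.87 [449.6 222. ] [ 0.6202 -0.3027  0.006 ]
plate_top 0.71 c (570.7310180664062, 17.880512237548828) size (91.31502532958984, 131.19314575195312) yaw -0.26858723
pad_top 0.94 c (611.988037109375, -297.5596008300781) size (100.08210754394531, 133.04229736328125) yaw -0.15662467
paddle none
```

View pics/w1.png

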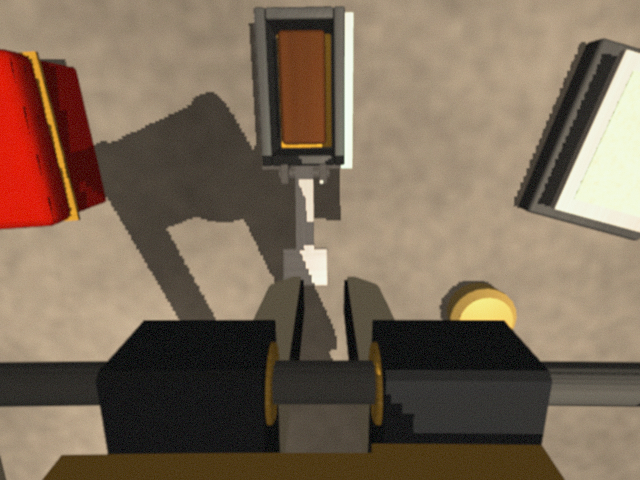

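The wrist view shows the paddle at (305,265), the seal's brown top at (302,87) and the bed at the right. The mask yaws for the pad and plate don't match the picture, so I'll check with corners.

```bash
python3 - <<'E'
from h import *
p=cams.read_camera('top');print(np.array(p['extrinsics']),p['k1'],p['fx'])
for n,z,q in [('pad',.006,[(610,156),(692,160),(693,265),(608,262)]),('plate',.042,[(360,203),(436,214),(415,333),(336,318)])]:
    w=np.array([at_z(p,(90+a/1.818,110+b/1.818),z)[:2] for a,b in q]);print(n,w,w.mean(0))
    for i in range(4):
        e=w[(i+1)%4]-w[i];print(np.linalg.norm(e),np.arctan2(e[1],e[0]))
for k in('pad_top','plate_top'):
    m=cams.silhouettes(p,k)[0]['mask'];c,_=cv2.findContours(m.astype(np.uint8),0,1);c=max(c,key=cv2.contourArea)
    print(k,cv2.minAreaRect(c),m.sum())
p=cams.read_camera('wrist')
q=[(297,31),(326,31),(326,145),(283,145)]
w=np.array([at_z(p,a,.067)[:2] for a in [(281,31),(325,31),(326,145),(281,145)]]);print('sealtop',w,w.mean(0))
w=np.array([at_z(p,a,.068)[:2] for a in [(256,10),(350,10),(342,163),(264,163)]]);print('rim',w,w.mean(0))
print(proj(p,(.62,.291,.067)))
E
```

```text
[[-0.1034 -0.9946  0.0059  0.0339]
 [-0.9734  0.1    -0.2059  0.5987]
 [ 0.2042 -0.027  -0.9786  1.1614]
 [ 0.      0.      0.      1.    ]] -0.1103087373312327 607.428053369608
pad [[ 0.6829 -0.2593]
 [ 0.6683 -0.3563]
 [ 0.5429 -0.3379]
 [ 0.5567 -0.2392]] [ 0.6127 -0.2982]
0.0981453241683402 -1.7195645967830995
0.12675001845851944 2.995667482094322
0.09965625224058955 1.4315159645752393
0.12770016433899822 -0.15774316559131754
plate [[ 0.6471  0.039 ]
 [ 0.6256 -0.0454]
 [ 0.4936 -0.008 ]
 [ 0.5192  0.0776]] [0.5714 0.0158]
0.08705963364854487 -1.8206559591804305
0.1371907743793374 2.865390638490954
0.08927390946147636 1.2802358734278518
0.13363458736498673 -0.2929295869616924
pad_top ((447.61920166015625, 226.28219604492188), (47.6710205078125, 60.106937408447266), 2.12109637260437) 2763
plate_top ((301.63397216796875, 257.3766784667969), (45.085304260253906, 62.930049896240234), 10.491477012634277) 2724
sealtop [[0.6588 0.305 ]
 [0.6584 0.2737]
 [0.5794 0.274 ]
 [0.5799 0.3085]] [0.6191 0.2903]
rim [[0.672  0.3217]
 [0.6711 0.2561]
 [0.5657 0.2618]
 [0.5665 0.3221]] [0.6188 0.2904]
[302.2964  88.9945]
```

{"fn": "step_arm", "kwargs": {"deltas": [{"offset": [-4, -1.5, 2], "roll": 0}, {"offset": [0, 0, 4], "roll": 0}, {"offset": [0, 0, 4], "roll": 0}, {"offset": [0, 0, 2.5], "roll": 0}, {"offset": [0, 0, 0.9], "roll": 0}, {"offset": [0, 0, 0.6], "roll": 0}, {"offset": [0, 0, 0.6], "roll": 0}, {"offset": [0, 0, 0.6], "roll": 0}]}}

```text
t: 5.4
tool_pos: [0.4863, 0.293, 0.0683]
orientation: [-3.141, 0.021, -0.001]
force: [-5.3, -1.0, 6.6]
opening: 0.0002
```

{"fn": "step_arm", "kwargs": {"deltas": [{"offset": [0, 0, 0.7], "roll": 0}, {"offset": [0, 0, 0.7], "roll": 0}, {"offset": [0, 0, 0.7], "roll": 0}, {"offset": [0, 0, 0.6], "roll": 0}, {"offset": [0, 0, 0.4], "roll": 0}, {"offset": [0, 0, 0.3], "roll": 0}]}}

```text
t: 6.15
tool_pos: [0.4891, 0.2934, 0.0359]
orientation: [-3.139, 0.021, -0.01]
force: [-0.4, -3.4, 18.6]
opening: 0.0007
```

{"fn": "step_arm", "kwargs": {"deltas": [{"offset": [0, 0, 0.15], "roll": 0}, {"offset": [0, 0, 0], "roll": 0}, {"offset": [0, 0, 0], "roll": 0}]}}

```text
t: 6.52
tool_pos: [0.4892, 0.2934, 0.0356]
orientation: [-3.139, 0.021, -0.01]
force: [-2.6, -3.4, 19.2]
opening: 0.0005
```

{"fn": "step_arm", "kwargs": {"deltas": [{"offset": [0, 0, -4], "roll": 0}, {"offset": [0, 0, -6], "roll": 0}, {"offset": [0, 0, -6], "roll": 0}, {"offset": [4, 0, 0], "roll": 0}, {"offset": [0, 0, 0], "roll": 0}, {"offset": [0, 0, 0], "roll": 0}], "fingers": 6}}

```text
t: 7.28
tool_pos: [0.5256, 0.2918, 0.191]
orientation: [3.141, -0.021, -0.001]
force: [-0.1, 0.5, -0.6]
opening: 0.0555
```

```bash
python3 - <<'E'
from h import *
s,R=st()
p=cams.read_camera('wrist');save(p,'w2')
pins(p,dict(paddle=.033,seal_center=.0655,well_mouth=.068))
rect(p,'seal_center',.093)
pins(cams.read_camera('side'),dict(paddle=.033,seal_center=.0655))
go(.619,.2905,.074,-.012)
E
```

```text
t 7.275 tcp [0.5256 0.2918 0.191 ] yaw -0.01348975605339916 F [-0.148   0.4699 -0.6398] open 0.05551503441611639 tz [-0.0007 -0.0002 -1.    ]
paddle 0.76 [323.1 257.6] [0.4856 0.2925 0.033 ]
seal_center 0.76 [319.7  87.3] [0.6191 0.2928 0.0655]
seal_center 0.89 c (618.8790893554688, 291.1893310546875) size (38.23973846435547, 79.84415435791016) yaw -0.014494777
paddle 0.55 [255.3 192.7] [0.4878 0.2906 0.033 ]
seal_center 0.81 [310.  173.3] [0.6193 0.2971 0.0655]
t 7.675 tcp [0.5256 0.292  0.1912] yaw -0.012923557081301492 F [ 0.7608 -1.2271  0.422 ] open 0.0599931539200253 tz [-0. -0. -1.]
roll -0.0009235570813014918 then offset cm [ 9.3428  0.0341 11.7161]
```

View pics/w2.png

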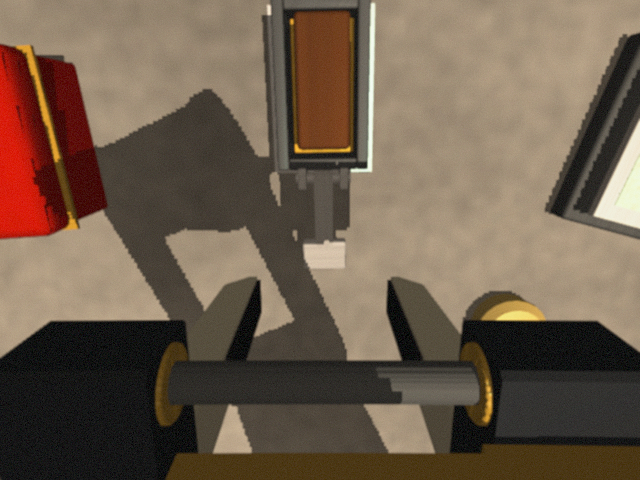

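The seal is raised: the brown grip is centred at (322,82) and the paddle at (324,255) is down. Next I grasp.

{"fn": "step_arm", "kwargs": {"deltas": [{"offset": [4.6, 0, 0], "roll": 0}, {"offset": [4.7, 0.05, 2], "roll": 0}, {"offset": [0, 0, 4], "roll": 0}, {"offset": [0, 0, 4], "roll": 0}, {"offset": [0, 0, 1.2], "roll": 0}, {"offset": [0, 0, 0.7], "roll": 0}, {"offset": [0, 0, 0], "roll": 0}], "fingers": 6}}

```text
t: 8.55
tool_pos: [0.6196, 0.2906, 0.0736]
orientation: [-3.141, 0.021, -0.003]
force: [0.2, 0.3, -0.2]
opening: 0.0601
```

{"fn": "step_arm", "kwargs": {"deltas": [{"offset": [0, 0, 0], "roll": 0}, {"offset": [0, 0, 0], "roll": 0}, {"offset": [0, 0, 0], "roll": 0}, {"offset": [0, 0, 0], "roll": 0}, {"offset": [0, 0, 0], "roll": 0}, {"offset": [0, 0, 0], "roll": 0}], "fingers": 2.5, "grip_force": 45}}

```text
t: 9.3
tool_pos: [0.6193, 0.2904, 0.0729]
orientation: [-3.141, 0.021, -0.002]
force: [-0.6, 0.7, 5.1]
opening: 0.0338
```

{"fn": "step_arm", "kwargs": {"deltas": [{"offset": [0, 0, -1], "roll": 0}, {"offset": [0, 0, -2], "roll": 0}, {"offset": [0, 0, -3], "roll": 0}, {"offset": [0, 0, -3], "roll": 0}, {"offset": [0, 0, -3], "roll": 0}, {"offset": [0, 0, 0], "roll": 0}, {"offset": [0, 0, 0], "roll": 0}]}}

```text
t: 10.18
tool_pos: [0.6185, 0.2898, 0.1912]
orientation: [3.141, -0.021, -0.002]
force: [-0.8, -0.3, -3.4]
opening: 0.0334
```

```bash
python3 - <<'E'
from h import *
st()
p=cams.read_camera('side');save(p,'s2')
for d in cams.pinpoint(p,'seal_center')[:2]: print(d['score'],d['xy'])
s=robot.read_state();print('expected',proj(p,s['tool_pos']+[0,0,-.0074]))
pins(p,dict(plate_top=.042,pad_top=.006));rect(p,'plate_top',.042);rect(p,'pad_top',.006)
cv2.imwrite('pics/s2z.png',cv2.resize(cv2.imread('pics/s2.png')[60:240,220:420],(800,720))[:600])
E
```

```text
t 10.175 tcp [0.6185 0.2898 0.1912] yaw -0.01340537275528973 F [-0.7726 -0.2749 -3.4117] open 0.03338183894444725 tz [-0.001  -0.0006 -1.    ]
0.69 [308.5, 124.4]
expected [307.9344 125.0177]
plate_top 0.64 [314.3 244.5] [0.5817 0.0239 0.042 ]
pad_top 0.95 [380.7 397.2] [ 0.6113 -0.2984  0.006 ]
plate_top none
pad_top 0.82 c (613.6064453125, -300.64678955078125) size (103.45071411132812, 132.63026428222656) yaw -0.1613115
```

View pics/s2z.png

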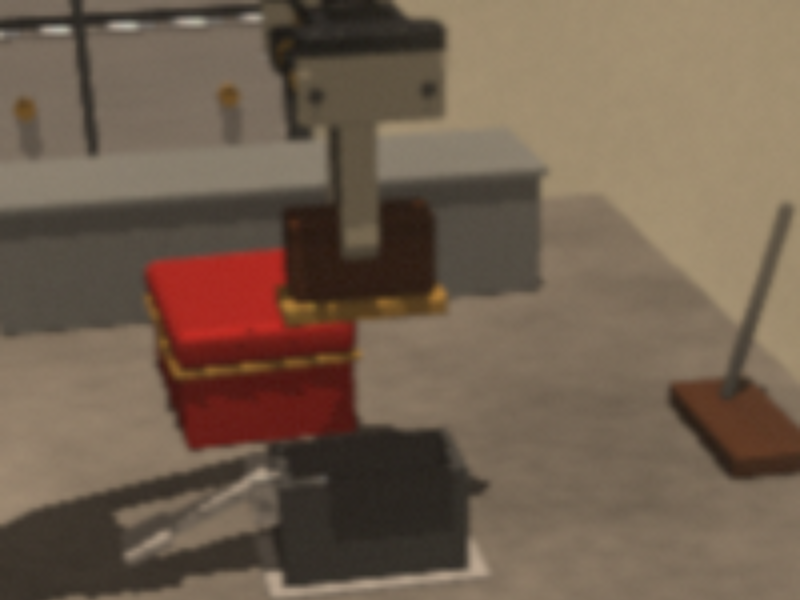

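The seal is held upright, and its centre at (308,124) matches the prediction. I'll move short of the bed for one close look.

{"fn": "step_arm", "kwargs": {"deltas": [{"offset": [0, 3, 0], "roll": 0}, {"offset": [-2, 4.5, -1], "roll": 0}, {"offset": [-2, 4.5, -1], "roll": 0}, {"offset": [-2, 4.5, -1], "roll": 0}, {"offset": [-2, 4.5, 0], "roll": 0}, {"offset": [-2, 3.5, 0], "roll": 0}, {"offset": [-1, 2.5, 0], "roll": 0.13}, {"offset": [0, 0, 0], "roll": 0.127}, {"offset": [0, 0, 0], "roll": 0}, {"offset": [0, 0, 0], "roll": 0}]}}

```text
t: 11.72
tool_pos: [0.5053, 0.0219, 0.222]
orientation: [-3.114, 0.418, 0.0]
force: [0.1, 0.3, -3.1]
opening: 0.0335
```

```bash
python3 - <<'E'
from h import *
st()
p=cams.read_camera('wrist');save(p,'w3')
pins(p,dict(plate_top=.042,bed=0));rect(p,'plate_top',.042);rect(p,'seal_center',.25)
s=robot.read_state();print('tcp-sole-centre px',proj(p,s['tool_pos']+[0,0,-.035]))
go(.571,.0175,.12,-.27)
E
```

```text
t 11.725 tcp [0.5053 0.0219 0.222 ] yaw -0.2669892030435157 F [ 0.07    0.2908 -3.1283] open 0.03353950035863003 tz [-0.0002  0.0001 -1.    ]
plate_top 0.6 [308.1 126.8] [0.5729 0.0158 0.042 ]
bed 0.64 [308.4 129.7] [0.5698 0.0179 0.    ]
plate_top 0.86 c (570.6178588867188, 17.736228942871094) size (90.10231018066406, 131.4116973876953) yaw -0.2889496
seal_center 0.59 c (523.5640869140625, 16.479389190673828) size (32.323673248291016, 71.78606414794922) yaw -0.25894976
tcp-sole-centre px [322.3198 263.9953]
t 11.975 tcp [0.5053 0.0219 0.222 ] yaw -0.26887789425186936 F [-0.0241 -0.275  -2.1926] open 0.03390955996140535 tz [-0.0002 -0.     -1.    ]
roll 0.0011221057481306529 then offset cm [ 6.4487 -1.3283 10.2026]
```

View pics/w3.png

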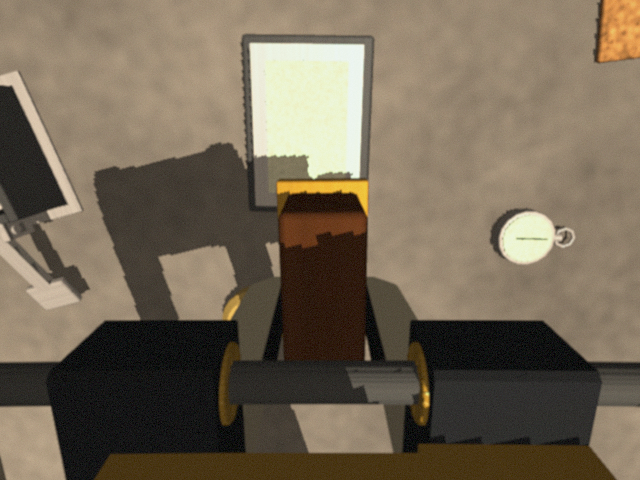

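The plate is upright in the tool view (edges vertical around columns 245–370), so the yaw is right. I'll centre over it and press down.

{"fn": "step_arm", "kwargs": {"deltas": [{"offset": [3.2, -0.7, 0], "roll": 0.006}, {"offset": [3.2, -0.65, 2], "roll": 0}, {"offset": [0, 0, 4], "roll": 0}, {"offset": [0, 0, 4], "roll": 0}, {"offset": [0, 0, 2.5], "roll": 0}, {"offset": [0, 0, 1], "roll": 0}, {"offset": [0, 0, 0], "roll": 0}, {"offset": [0, 0, 0], "roll": 0}]}}

```text
t: 12.98
tool_pos: [0.5718, 0.0173, 0.0889]
orientation: [-3.112, 0.432, -0.004]
force: [0.4, 0.7, -2.9]
opening: 0.0336
```

```bash
python3 - <<'E'
from h import *
go(.571,.0173,.079,-.276)
E
```

```text
t 12.975 tcp [0.5718 0.0173 0.0889] yaw -0.2760450940628942 F [ 0.4489  0.6945 -2.8728] open 0.03357173284009199 tz [ 0.0026 -0.0002 -1.    ]
roll -4.509406289415763e-05 then offset cm [-0.0735  0.0232  0.9851]
```

{"fn": "step_arm", "kwargs": {"deltas": [{"offset": [0, 0, 0.6], "roll": 0}, {"offset": [0, 0, 0.3], "roll": 0}, {"offset": [0, 0, 0.3], "roll": 0}, {"offset": [0, 0, 0.3], "roll": 0}, {"offset": [0, 0, 0], "roll": 0}]}}

```text
t: 13.6
tool_pos: [0.5707, 0.0174, 0.0725]
orientation: [-3.112, 0.432, -0.0]
force: [-3.2, 0.9, 5.3]
opening: 0.0336
```

{"fn": "step_arm", "kwargs": {"deltas": [{"offset": [0, 0, 0.3], "roll": 0}, {"offset": [0, 0, 0.3], "roll": 0}, {"offset": [0, 0, 0.2], "roll": 0}, {"offset": [0, 0, 0], "roll": 0}]}}

```text
t: 14.1
tool_pos: [0.5709, 0.0174, 0.0652]
orientation: [-3.112, 0.432, -0.001]
force: [-4.2, 0.9, 10.4]
opening: 0.0339
```

{"fn": "step_arm", "kwargs": {"deltas": [{"offset": [0, 0, 0.15], "roll": 0}, {"offset": [0, 0, 0.1], "roll": 0}, {"offset": [0, 0, 0], "roll": 0}]}}

```text
t: 14.48
tool_pos: [0.5711, 0.0174, 0.0647]
orientation: [3.112, -0.432, 0.002]
force: [-13.6, 0.8, 25.0]
opening: 0.0337
```

It has bottomed: the force jumps while z stops. I hold for about 1 s.

{"fn": "step_arm", "kwargs": {"deltas": [{"offset": [0, 0, 0], "roll": 0}, {"offset": [0, 0, 0], "roll": 0}, {"offset": [0, 0, 0], "roll": 0}, {"offset": [0, 0, 0], "roll": 0}, {"offset": [0, 0, 0], "roll": 0}, {"offset": [0, 0, 0], "roll": 0}, {"offset": [0, 0, 0], "roll": 0}]}}

```text
t: 15.35
tool_pos: [0.5711, 0.0174, 0.0647]
orientation: [3.112, -0.432, 0.002]
force: [-13.7, 1.5, 24.7]
opening: 0.0339
```

```bash
python3 - <<'E'
from h import *
st()
p=cams.read_camera('side');save(p,'s3')
for d in cams.pinpoint(p,'seal_center')[:2]: print(d['score'],d['xy'])
print('exp',proj(p,(.571,.0174,.0575)))
cv2.imwrite('pics/s3z.png',cv2.resize(cv2.imread('pics/s3.png')[160:310,210:410],(800,600),interpolation=cv2.INTER_CUBIC))
E
```

```text
t 15.35 tcp [0.5711 0.0174 0.0647] yaw -0.27594303500682565 F [-13.679    1.5087  24.7413] open 0.033862022386700164 tz [ 0.0011 -0.0003 -1.    ]
0.87 [308.7, 240.8]
exp [308.7775 239.8164]
```

View pics/s3z.png

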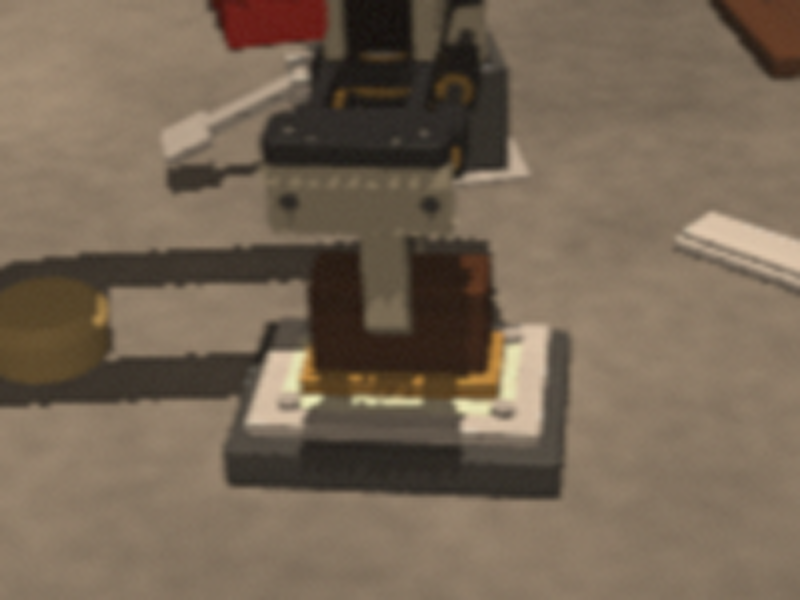

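The seal is centred and the plate is flush on the bed. Next I lift straight up and go to the pad.

{"fn": "step_arm", "kwargs": {"deltas": [{"offset": [0, 0, -0.5], "roll": 0}, {"offset": [0, 0, -1], "roll": 0}, {"offset": [0, 0, -3], "roll": 0}, {"offset": [0, 0, -4], "roll": 0}, {"offset": [1, 2.3, -3], "roll": 0}, {"offset": [2, 4.6, 0], "roll": 0}, {"offset": [2, 4.6, 0], "roll": 0}, {"offset": [2, 4.6, 0], "roll": 0}, {"offset": [2, 4.6, 0], "roll": 0}, {"offset": [2, 4.6, 0], "roll": 0}, {"offset": [1.6, 4, 0], "roll": 0}, {"offset": [0, 0, 0], "roll": -0.118}]}}

```text
t: 16.95
tool_pos: [0.611, -0.3025, 0.1753]
orientation: [3.131, -0.251, -0.002]
force: [-0.7, 1.3, -2.8]
opening: 0.034
```

{"fn": "step_arm", "kwargs": {"deltas": [{"offset": [0, 0, 0], "roll": 0}, {"offset": [0, 0, 0], "roll": 0}]}}

```text
t: 17.2
tool_pos: [0.6118, -0.2983, 0.1762]
orientation: [-3.131, 0.251, 0.001]
force: [0.2, -0.5, -2.4]
opening: 0.0337
```

```bash
python3 - <<'E'
from h import *
st()
p=cams.read_camera('side')
for d in cams.pinpoint(p,'seal_center')[:1]: print(d['score'],d['xy'])
s=robot.read_state();print('exp',proj(p,s['tool_pos']+[0,0,-.0074]))
go(.6125,-.299,.05,-.158)
E
```

```text
t 17.2 tcp [ 0.6118 -0.2983  0.1762] yaw -0.16008415438383594 F [ 0.2386 -0.4506 -2.4281] open 0.033691065762551216 tz [-0.0005  0.0005 -1.    ]
0.72 [390.8, 296.3]
exp [388.8974 297.5841]
t 17.3 tcp [ 0.612  -0.2981  0.1765] yaw -0.1588327439306293 F [-0.1742 -0.5398 -3.2217] open 0.03346598320682733 tz [-0.0001  0.0002 -1.    ]
roll -0.0008327439306292928 then offset cm [ 0.0636  0.0767 12.6545]
```

{"fn": "step_arm", "kwargs": {"deltas": [{"offset": [0, 0, 3], "roll": 0}, {"offset": [0, 0, 4], "roll": 0}, {"offset": [0, 0, 3.5], "roll": 0}, {"offset": [0, 0, 1.5], "roll": 0}, {"offset": [0, 0, 0.7], "roll": 0}, {"offset": [0, 0, 0.2], "roll": 0}, {"offset": [0, 0, 0], "roll": 0}]}}

```text
t: 18.18
tool_pos: [0.6128, -0.2994, 0.0492]
orientation: [3.131, -0.248, 0.003]
force: [0.1, 0.5, -2.9]
opening: 0.0339
```

{"fn": "step_arm", "kwargs": {"deltas": [{"offset": [0, 0, 0.15], "roll": 0}, {"offset": [0, 0, 0.1], "roll": 0}, {"offset": [0, 0, 0.1], "roll": 0}, {"offset": [0, 0, 0], "roll": 0}]}}

```text
t: 18.68
tool_pos: [0.6118, -0.2989, 0.044]
orientation: [-3.132, 0.248, 0.0]
force: [0.7, -0.2, -3.1]
opening: 0.0334
```

{"fn": "step_arm", "kwargs": {"deltas": [{"offset": [0, 0, 0.1], "roll": 0}, {"offset": [0, 0, 0.1], "roll": 0}, {"offset": [0, 0, 0.05], "roll": 0}, {"offset": [0, 0, 0], "roll": 0}]}}

```text
t: 19.18
tool_pos: [0.6118, -0.2989, 0.0415]
orientation: [-3.132, 0.248, 0.0]
force: [0.0, -0.2, -2.9]
opening: 0.0338
```

{"fn": "step_arm", "kwargs": {"deltas": [{"offset": [0, 0, 0.05], "roll": 0}, {"offset": [0, 0, 0.05], "roll": 0}, {"offset": [0, 0, 0], "roll": 0}]}}

```text
t: 19.55
tool_pos: [0.6119, -0.2989, 0.041]
orientation: [3.132, -0.248, 0.0]
force: [-2.0, 1.0, 0.6]
opening: 0.0337
```

The weight is now on the pad, so I let go and retreat.

{"fn": "step_arm", "kwargs": {"deltas": [{"offset": [0, 0, 0], "roll": 0}, {"offset": [0, 0, 0], "roll": 0}, {"offset": [0, 0, 0], "roll": 0}, {"offset": [0, 0, 0], "roll": 0}], "fingers": 6}}

```text
t: 20.05
tool_pos: [0.612, -0.299, 0.0407]
orientation: [3.132, -0.248, 0.0]
force: [0.3, -0.6, -0.6]
opening: 0.0596
```

{"fn": "step_arm", "kwargs": {"deltas": [{"offset": [0, 0, -1], "roll": 0}, {"offset": [0, 0, -3], "roll": 0}, {"offset": [0, 0, -5], "roll": 0}, {"offset": [0, 0, -5], "roll": 0}, {"offset": [-5, 0, -2], "roll": 0}, {"offset": [-4, 0, 0], "roll": 0}, {"offset": [0, 0, 0], "roll": 0}, {"offset": [0, 0, 0], "roll": 0}]}}

```text
t: 21.05
tool_pos: [0.5235, -0.285, 0.2016]
orientation: [3.131, -0.249, 0.003]
force: [0.3, -0.6, 0.8]
opening: 0.0604
```

```bash
python3 - <<'E'
from h import *
st()
p=cams.read_camera('side');save(p,'s4')
pins(p,dict(seal_center=.0335,paddle=.033,plate_top=.042,pillbox=0,stopwatch=0,ingot1=0))
p=cams.read_camera('wrist');rect(p,'seal_center',.061);rect(p,'pad_top',.006)
E
```

```text
t 21.05 tcp [ 0.5235 -0.285   0.2016] yaw -0.15844424463528042 F [ 0.2725 -0.6019  0.8187] open 0.06037649138323968 tz [ 0.0015 -0.0008 -1.    ]
seal_center 0.62 [384.9 380.9] [ 0.6159 -0.2965  0.0335]
plate_top 0.87 [313.8 244.9] [0.5806 0.0228 0.042 ]
pillbox 0.64 [222.1 245.5] [0.4079 0.1268 0.    ]
stopwatch 0.61 [228.7 343. ] [ 0.4194 -0.1546 -0.    ]
ingot1 0.86 [400.2 229.2] [0.7796 0.1096 0.    ]
seal_center 0.89 c (612.056640625, -298.9146423339844) size (38.60858917236328, 80.60208129882812) yaw -0.14019835
pad_top 0.75 c (612.7568969726562, -298.5559997558594) size (99.24869537353516, 129.07498168945312) yaw -0.16026556
```

View pics/s4.png

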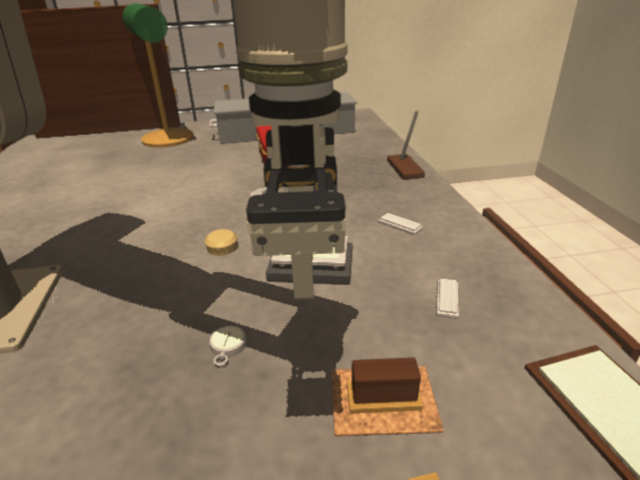

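The seal stands upright and centred on the pad at (385,385). The pillbox, stopwatch and ingots are where they started, so I'm handing in.

```bash
python3 -c "
from plant import robot
print(robot.close_job())"
```

```text
the job is handed in; nothing more can be done
None
```

The job is done and handed in at about 21 s of the 58 s allowed.

- **Ejector:** I pressed the lever to its stop with the fingers closed, at about 19 N. The wrist view then showed the seal raised and the paddle down.
- **Sealing:** I took the seal by its grip and pressed it in the middle of the plate, lengthwise, for about 1.3 s. The plate bottomed: the wrist force rose to 25 N upward, about 28 N on the plate once the seal's weight is added. There was also about 14 N of sideways force at the wrist. The tool height matched the bottomed plate, and the side picture showed the plate flush on the bed.
- **Pad:** I lowered the seal onto the cork pad until its weight came off at about 3.5 N of contact, then let go and backed away.

**Last checks:** The seal stands upright within about 1 mm of the pad's centre. Its yaw measured -0.14 rad against the pad's -0.16, which is within the mask error. The pillbox, stopwatch and ingots look unmoved in the side picture, and the robot touches nothing.

**Disagreements:** The side camera put the plate's centre about 10 mm further out in x than the top and wrist views did, both before and after the press. I used the top and wrist values, and the side picture taken during the press confirmed the seal was centred. The final side view did not detect the paddle because the arm hid it.

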